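# Clamp the cooling fan for dismantling

## Task

Two identical cam clamps stand open on the dismantling bench: one has a square cooling fan in it, the other a finned heat sink. Swing the lever of the clamp with the fan all the way over until it snaps past centre to its stop and holds the fan against the fence, lying flat; leave the lever of the heat sink's clamp open as it is.

Things in the scene. Friction and masses are not known exactly. Their poses are not given: they have to be found in the camera images.
- fan_clamp: Fixed cam clamp with the fan in it: steel plate x -40 to 165, y -50 to 50, 12 mm thick, a sliding jaw and a fence (42 mm high). Origin: on the lever's vertical pivot, at table height. +x: clamping direction, pivot to jaw (face at 47 mm when open) to fan to fence (face at 136 mm); +z up. The heat sink's identical clamp stands 360 to 500 mm to its left or right.
- fan_lever (a joint): Its lever (rad): level bar, top 41 mm high, with an upright black knob (d 20, 40 to 75 mm high) 90 mm from the pivot. It points 120 degrees + value counterclockwise (from above) from the clamp's +x. Starts 0 to 0.25; free to about 0.7, then resists (1 to 3 N at the knob) to dead centre 1.55 (let go before, it springs back); past it, it snaps to the stop at 2.1.
- fan: Square cooling fan 80 x 80 x 38 mm, black plastic frame, grey hub and blades, about 0.2 kg, lying loose and flat on the clamp's plate (top 50 mm above the table), 0 to 5 mm short of the fence. Origin: centre of its underside, +z up. Another such fan lies on the open bench and is not part of the job.
- sink_lever (a joint): The lever of the other, identical clamp, which holds the finned aluminium heat sink (80 x 80 x 38 mm); same values: 0 open, 2.1 closed. Starts at 0 to 0.25 and is to stay open.
Things that resemble listed ones, but are neither listed nor needed, are in the scene too. Leave any blue look-alike of the fan alone.

How it is judged:
By the outcome, as a careful person would: the job done as asked, in the order asked, and still so for the second after the job is handed in, with the robot touching nothing.
It also fails if it takes over 35 s, if anything falls off the work surface, if the arm or the gripper's body presses on something with over 40 N, if the wrist force passes 120 N, or if a joint passes its speed limit or range.

## Robot

A 6-joint arm with a two-finger parallel gripper is mounted at the origin on the work surface. World frame = base frame: x ahead of the robot, y to its left, z up, the work surface at z = 0. Lengths are in m, angles in degrees, forces in N, time in s.
With the tool pointing down it reaches from about 0.4 to 0.825 m from the base axis. Payload 7 kg.
Tool frame: the origin (TCP) lies between the finger pads; the fingertips stand 11 mm ahead of it and the grasp point (between the pads) lies 8 mm behind it (r.tcp_to_tips is the distance from the TCP to the fingertips, in m); x points along the fingers, y is the direction in which the jaws open and shut, and the axes are right-handed (so a half turn about x gives the same grasp; the last joint's range is limited). The gripper opens to 88 mm and grips with 3 to 60 N. Pads are 19 mm wide; open, the fingers measure 130 mm over their backs; the gripper's body (78 mm by 193 mm) begins 47 mm behind the grasp point.
Start: joints at [-48.581, 20.546, 0.682, 0, -70.136, -16.507], TCP at [0.284, -0.612, 0.238] pointing down, gripper open.
Joint ranges: [-176.03, 176.03], [-82.01, 121.73], [-58.28, 71.71], [-173.87, 95.51], [-174.79, -0.11], [-173.66, 173.66]. Speed limits (degrees/s): [136.94, 136.94, 172.46, 180, 180, 180].

## Interface

Orientations are given as [roll, pitch, yaw] about the fixed x, y, z axes, in that order (R = Rz(yaw) Ry(pitch) Rx(roll)).
In Python, from plant import r gives the robot as it stands.
- The arm moves only by the tool arm_command, never from a script. Its argument "plan" is a list of rows, each an object of numbers: "dx", "dy", "dz": the shift along the tool's x, y, z each as a share of 0.02 m, from -1 to 1; "wx", "wy", "wz": the turn, a rotation vector about the tool's x, y, z each as a share of 0.08 rad, from -1 to 1. In form: [{"dx": .., "dy": .., "dz": .., "wx": .., "wy": .., "wz": ..}, ...]. A call has 1 to 20 rows; each row shifts and turns the pose as measured when the row begins, along the tool's axes as they then stand; what a row does not reach is not made up. A row lasts 1/12 s, in which the tool goes at most 41.7 mm and 7.16 degrees, less where a joint would pass 70% of its speed; a pose out of reach is approached as far as the arm can. A call with a number of a shift or a turn outside -1 to 1 is refused whole. A call with a gripper value outside its range is refused whole. "fingers" is the closure, from -1 (fully open) to 1 (shut), so that 0 is half open, set as the call begins (left out, the last holds). The fingers move at their own pace and stop on an object; "force" is the grip in N (left out, the last holds). Time passes only in rows, so rows that do not move let the fingers close. It gives the time, the measured TCP pose, the force and the opening at its end, in the units of the state.
- r.get_state(): the state, without advancing time (a new reading comes with each control period).
- r.capture(name): name is "scene" or "top" or "wrist"; returns (picture, depth): 400x640x3 uint8, red, green, blue; 400x640 float32, m along the optical axis (not along the pixel's ray), 0 where there is no reading.
- r.camera_model(name): a dict with "vertical_fov" (degrees; the focal length in pixels is half the picture's height over the tangent of half this angle, whatever the lens; pixels are square), "cx", "cy" (the principal point, pixels), "R" (3x3) and "t" (3): a world point X has camera coordinates R X + t. Camera axes: x right, y down, z forward; pixel columns grow to the right and rows downward; lengths in m; the calibration is good to about 2 mm. A picture is of the moment at which its call begins: read the wrist's pose just before it. camera_model takes no time and is no camera call; for the wrist camera it gives the pose at the moment of the call.
- r.close_job(): hands the job in, once; it reports no verdict.
Trained networks look in the newest picture that a camera, given by its name, has taken for a name from the list of things; names that differ only in an ending like _2 or _b are one class to them, and where a whole thing is asked for, a point or a joint stands for the part that bears it (a point fixed in the world has none). Each returns a list of dicts, best first, with "score" (0 to 1); they miss things now and then, are a little off and sometimes report something else, mostly with a low value. They report only what shows in the picture. A call takes as long as a camera call. They do not tell look-alikes from the thing itself.
- r.cut_out(camera, query): "mask" (400x640 bool, what is visible of it) and "bbox" ([left, top, width, height] in pixels, round what is visible of it).
- r.spot_point(camera, query): "centre" ([column, row] in pixels: a listed point, or the origin of a listed thing).
The state is a dict: "time_s": time; "joints": joint angles; "qd": joint speeds; "joint_torque": joint torques, N m; "tcp_pos": TCP position; "eef_rot": TCP orientation; "contact_force": force on the tool from outside, world axes, zero at the start; "moment": the same for the moment, N m; "gripper_width": finger opening in m.
Only numpy, scipy, OpenCV 4.12 (cv2) and the standard library are available. Lean on these libraries where they do the work, as an engineer would, in place of code of your own. Each camera call takes 0.05 s, during which the arm holds its last target.

## Working session

There is one attempt and no reset: what is moved stays moved. The work goes in short steps, Python scripts to look and compute and a tool call to move; the robot and the scene stay as the last step left them, time stands still between calls to the robot, and variables do not carry over. Pictures are saved under pics/ and viewed, and the job is handed in when it is done.

Besides the shell and the picture viewer there is one more tool, called after "Request:" as a command line: name --argument value ..., lists and objects as JSON in quotes. arm_command: Moves the arm, as the interface text tells. Shift numbers are shares of 0.02 m and turn numbers shares of 0.08 rad, none past 1 either way. Its arguments: {"type":"object","properties":{"plan":{"type":"array","items":{"type":"object","properties":{"dx":{"type":"number"},"dy":{"type":"number"},"dz":{"type":"number"},"wx":{"type":"number"},"wy":{"type":"number"},"wz":{"type":"number"}}}},"fingers":{"type":"number"},"force":{"type":"number"}},"required":["plan"]}

```bash
mkdir -p pics; cat > h.py <<'E'
import numpy as np,cv2
from plant import r
def save(n,p): cv2.imwrite('pics/'+n,cv2.cvtColor(p,cv2.COLOR_RGB2BGR))
def K(m):
    f=200/np.tan(np.radians(m['vertical_fov'])/2); return f
def world(m,u,v,d):
    f=K(m); c=np.stack([(u-m['cx'])/f*d,(v-m['cy'])/f*d,d],-1)
    return (c-m['t'])@np.array(m['R'])
def proj(m,X):
    c=np.array(m['R'])@np.array(X)+m['t'];f=K(m);return c[:2]/c[2]*f+[m['cx'],m['cy']]
def onplane(m,u,v,z):
    R=np.array(m['R']);o=-R.T@np.array(m['t']);d=R.T@np.array([(u-m['cx'])/K(m),(v-m['cy'])/K(m),1]);return o+d*(z-o[2])/d[2]
E
python3 - <<'E'
from h import *
s=r.get_state();print(s['time_s'],s['tcp_pos'],s['eef_rot'],s['gripper_width'])
for n in('top','scene'):
    p,d=r.capture(n);save(n+'0.png',p);np.save(n+'_d.npy',d);m=r.camera_model(n);np.save(n+'_m.npy',m,allow_pickle=True)
    for q in ('fan','fan_clamp','fan_lever'):
        for a in r.cut_out(n,q): print(n,q,a['score'],a['bbox'])
        for a in r.spot_point(n,q): print(n,q,'pt',a['score'],a['centre'],onplane(m,*a['centre'],0.012 if q=='fan' else 0))
print(r.get_state()['time_s'])
E
```

```text
0.0 [ 0.28410752 -0.61177925  0.2366304 ] [ 94.64470747  89.90487311 119.54914925] 0.08768322122797942
top fan 0.95 [219.3, 89.8, 46.2, 46.0]
top fan 0.95 [405.4, 210.2, 51.9, 48.4]
top fan 0.84 [160.4, 274.9, 59.1, 46.9]
top fan 0.6 [267.2, 209.7, 38.5, 44.2]
top fan pt 0.89 [189.0, 296.6] [0.22446338 0.34810082 0.012     ]
top fan pt 0.74 [288.8, 228.4] [0.38410539 0.12807952 0.012     ]
top fan pt 0.63 [425.0, 232.9] [ 0.38254881 -0.18322255  0.012     ]
top fan pt 0.61 [242.3, 115.5] [0.64444355 0.24582303 0.012     ]
top fan_clamp 0.68 [217.3, 84.1, 60.8, 101.2]
top fan_lever 0.82 [220.7, 138.2, 41.3, 51.3]Traceback (most recent call last):
  File "<stdin>", line 7, in <module>
ValueError: it knows: fan, fan_clamp
```

View pics/top0.png

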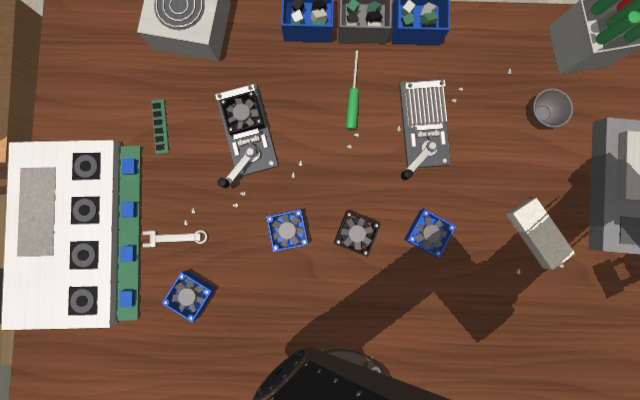

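```bash
python3 - <<'E'
from h import *
m=np.load('top_m.npy',allow_pickle=True).item();print(m)
p=cv2.imread('pics/top0.png');cv2.imwrite('pics/top_crop.png',cv2.resize(p[70:220,190:500],None,fx=2.5,fy=2.5,interpolation=cv2.INTER_CUBIC))
p,d=r.capture('scene');save('scene1.png',p)
E
```

```text
{'vertical_fov': 57.49149819250954, 'cx': 317.35256371900147, 'cy': 199.16056422726703, 'R': array([[ 0.02789791, -0.9996092 , -0.0017783 ],
       [-0.99684267, -0.02768831, -0.07441802],
       [ 0.0743397 ,  0.0038488 , -0.99722555]]), 't': array([0.05202791, 0.45421017, 0.81689128])}
```

View crop.

View pics/top_crop.png

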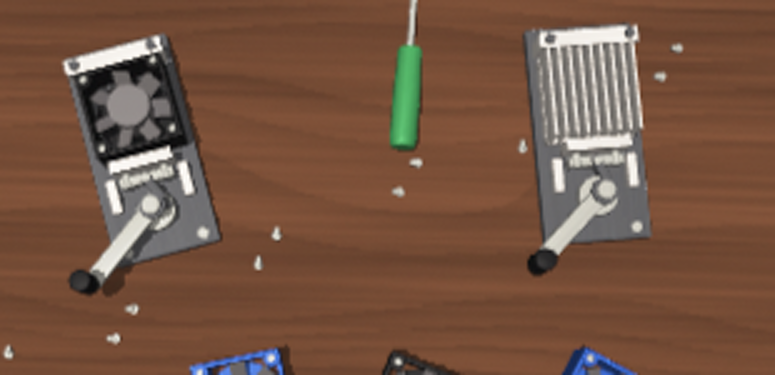

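View pics/scene1.png

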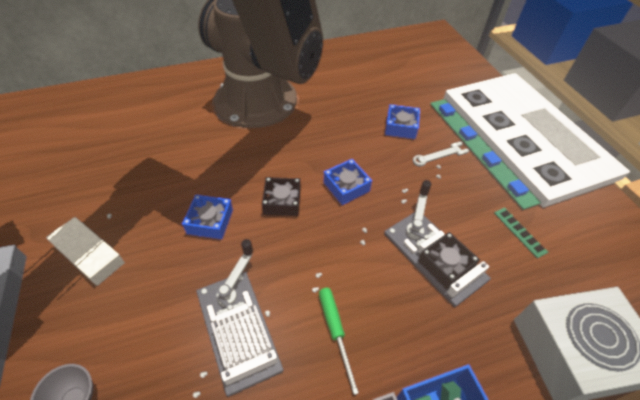

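```bash
python3 - <<'E'
from h import *
m=np.load('top_m.npy',allow_pickle=True).item();d=np.load('top_d.npy')
v,u=np.mgrid[80:195,205:285];W=world(m,u,v,d[80:195,205:285])
z=W[...,2]
np.set_printoptions(precision=4,suppress=True)
k=z>0.06; print('high',W[k])
k=(z>.047)&(z<.053);print('fantop',k.sum(),cv2.minAreaRect((W[k][:,:2]*1000).astype(np.float32)))
k=(z>.006)&(z<.06);pts=(W[k][:,:2]*1000).astype(np.float32)
k=(z>.008)&(z<.018);print('plate',k.sum(),cv2.minAreaRect((W[k][:,:2]*1000).astype(np.float32)))
k=(z>.036)&(z<.0435);print('lever/fence',k.sum())
im=np.clip(z/0.08*255,0,255).astype(np.uint8);cv2.imwrite('pics/z.png',cv2.resize(im,None,fx=5,fy=5,interpolation=cv2.INTER_NEAREST))
E
```

```text
high [[0.3906 0.0614 0.8485]
 [0.3906 0.0614 0.8485]
 [0.3906 0.0614 0.8485]
 [0.3906 0.0614 0.8485]
 [0.3906 0.0614 0.8485]
 [0.3906 0.0614 0.8485]
 [0.3906 0.0614 0.8485]
 [0.3906 0.0614 0.8485]
 [0.3906 0.0614 0.8485]
 [0.3906 0.0614 0.8485]
 [0.3906 0.0614 0.8485]
 [0.3906 0.0614 0.8485]
 [0.3906 0.0614 0.8485]
 [0.3906 0.0614 0.8485]
 [0.3906 0.0614 0.8485]
 [0.3906 0.0614 0.8485]
 [0.3906 0.0614 0.8485]
 [0.3906 0.0614 0.8485]
 [0.3906 0.0614 0.8485]
 [0.3906 0.0614 0.8485]
 [0.3906 0.0614 0.8485]
 [0.3906 0.0614 0.8485]
 [0.3906 0.0614 0.8485]
 [0.3906 0.0614 0.8485]
 [0.3906 0.0614 0.8485]
 [0.3906 0.0614 0.8485]
 [0.3906 0.0614 0.8485]
 [0.3906 0.0614 0.8485]
 [0.3906 0.0614 0.8485]
 [0.3906 0.0614 0.8485]
 [0.3906 0.0614 0.8485]
 [0.3906 0.0614 0.8485]
 [0.3906 0.0614 0.8485]
 [0.4884 0.2749 0.0706]
 [0.4883 0.2724 0.0719]
 [0.4883 0.2703 0.0718]
 [0.4885 0.2684 0.0707]
 [0.3906 0.0614 0.8485]
 [0.4861 0.2768 0.0713]
 [0.4856 0.2734 0.0757]
 [0.4859 0.2717 0.074 ]
 [0.4861 0.27   0.0725]
 [0.4861 0.2677 0.0731]
 [0.3906 0.0614 0.8485]
 [0.4863 0.2637 0.072 ]
 [0.4836 0.2783
[... 1134 characters left out ...]
8]
 [0.4761 0.2623 0.0672]
 [0.4732 0.2763 0.0706]
 [0.4732 0.2739 0.0716]
 [0.4728 0.2708 0.0753]
 [0.473  0.2688 0.0746]
 [0.4728 0.2662 0.0766]
 [0.4732 0.265  0.0729]
 [0.4737 0.2638 0.0692]
 [0.4741 0.2626 0.0657]
 [0.4747 0.2617 0.0606]
 [0.4707 0.273  0.0746]
 [0.4711 0.2717 0.0714]
 [0.4709 0.2691 0.0734]
 [0.4709 0.2668 0.0739]
 [0.4714 0.2658 0.0696]
 [0.4721 0.265  0.0641]
 [0.3906 0.0614 0.8485]
 [0.4698 0.2717 0.0631]
 [0.47   0.2698 0.0621]]
fantop 429 ((585.4310302734375, 234.9437255859375), (217.84471130371094, 92.68547058105469), 7.917446613311768)
plate 1485 ((612.0006103515625, 235.74002075195312), (205.54312133789062, 99.89961242675781), 16.82322120666504)
lever/fence 821
```

```bash
python3 - <<'E'
from h import *
from scipy.spatial.transform import Rotation as Ro
s=r.get_state();print(s['time_s'],s['joints'])
print(Ro.from_euler('xyz',s['eef_rot'],degrees=True).as_matrix().round(4))
m=np.load('top_m.npy',allow_pickle=True).item();P=cv2.imread('pics/top0.png')
c=np.array([.612,.2357]);a=np.radians(16.82);e=np.array([np.cos(a),np.sin(a)]);pv=c-.0625*e;print('pivot',pv)
for X in [(*pv,.041),(.4795,.270,.075),(*(pv+.09*np.array([np.cos(np.radians(257.1)),np.sin(np.radians(257.1))])),.075),(*(pv+.136*e),.042)]:
    print(X,proj(m,X));cv2.circle(P,tuple(int(round(q)) for q in proj(m,X)),2,(0,0,255),-1)
cv2.imwrite('pics/chk.png',cv2.resize(P[70:220,190:340],None,fx=4,fy=4))
E
```

```text
0.35 [-4.85818275e+01  2.05574234e+01  6.71353370e-01 -3.19914620e-03
 -7.01358973e+01 -1.65063432e+01]
[[-2.000e-04 -4.212e-01  9.070e-01]
 [ 3.000e-04  9.070e-01  4.212e-01]
 [-1.000e+00  4.000e-04 -1.000e-04]]
pivot [0.55217384 0.21761463]
(np.float64(0.5521738407449447), np.float64(0.2176146283204143), 0.041) [250.4067041  152.21922727]
(0.4795, 0.27, 0.075) [221.55097653 181.91582658]
(np.float64(0.5320813303039591), np.float64(0.12988612084320433), 0.075) [287.93875777 159.36423179]
(np.float64(0.6823555632839451), np.float64(0.25696839709519276), 0.042) [235.37315045  94.97353586]
```

View pics/chk.png

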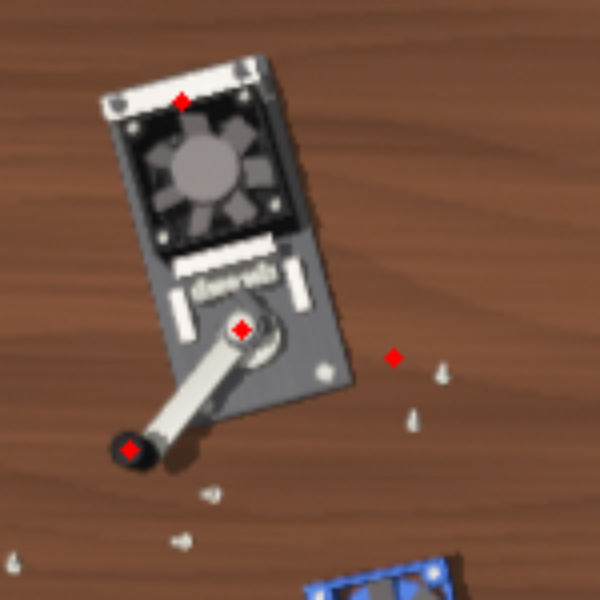

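Candidates (top view): the black fan in the left clamp (242,112) with its knob at (222,182). That is the target. Not wanted: the loose black fan (357,233), the blue fans (288,230), (431,232) and (188,297), and the heat sink clamp (425,120) with its knob at (407,174). The crop confirms the left clamp holds the black fan, and the projected pivot and knob land on the lever.

Request:
arm_command --plan '[{"dy":0.83,"dz":0.98},{"dy":0.83,"dz":0.98},{"dy":0.83,"dz":0.98},{"dy":0.83,"dz":0.98},{"dy":0.83,"dz":0.98},{"dy":0.83,"dz":0.98},{"dy":0.83,"dz":0.98},{"dy":0.83,"dz":0.98},{"dy":0.83,"dz":0.98},{"dy":0.83,"dz":0.98},{"dy":0.83,"dz":0.98},{"dy":0.83,"dz":0.98},{"dy":0.83,"dz":0.98},{"dy":0.83,"dz":0.98},{"dy":0.83,"dz":0.98},{"dy":0.83,"dz":0.98},{"dy":0.83,"dz":0.98},{"dy":0.83,"dz":0.98},{"dy":0.83,"dz":0.98},{"dy":0.83,"dz":0.98}]' --fingers -1

```text
schema error: expected keys dx, dy, dz, wx, wy, wz
```

Request:
arm_command --plan '[{"dx":0,"dy":0.83,"dz":0.98,"wx":0,"wy":0,"wz":0},{"dx":0,"dy":0.83,"dz":0.98,"wx":0,"wy":0,"wz":0},{"dx":0,"dy":0.83,"dz":0.98,"wx":0,"wy":0,"wz":0},{"dx":0,"dy":0.83,"dz":0.98,"wx":0,"wy":0,"wz":0},{"dx":0,"dy":0.83,"dz":0.98,"wx":0,"wy":0,"wz":0},{"dx":0,"dy":0.83,"dz":0.98,"wx":0,"wy":0,"wz":0},{"dx":0,"dy":0.83,"dz":0.98,"wx":0,"wy":0,"wz":0},{"dx":0,"dy":0.83,"dz":0.98,"wx":0,"wy":0,"wz":0},{"dx":0,"dy":0.83,"dz":0.98,"wx":0,"wy":0,"wz":0},{"dx":0,"dy":0.83,"dz":0.98,"wx":0,"wy":0,"wz":0},{"dx":0,"dy":0.83,"dz":0.98,"wx":0,"wy":0,"wz":0},{"dx":0,"dy":0.83,"dz":0.98,"wx":0,"wy":0,"wz":0},{"dx":0,"dy":0.83,"dz":0.98,"wx":0,"wy":0,"wz":0},{"dx":0,"dy":0.83,"dz":0.98,"wx":0,"wy":0,"wz":0},{"dx":0,"dy":0.83,"dz":0.98,"wx":0,"wy":0,"wz":0},{"dx":0,"dy":0.83,"dz":0.98,"wx":0,"wy":0,"wz":0},{"dx":0,"dy":0.83,"dz":0.98,"wx":0,"wy":0,"wz":0},{"dx":0,"dy":0.83,"dz":0.98,"wx":0,"wy":0,"wz":0}]' --fingers -1

```text
time_s: 1.85
tcp_pos: [0.4841, -0.1773, 0.2376]
eef_rot: [-15.1, 89.8, 9.4]
contact_force: [0.5, 0.0, 1.0]
gripper_width: 0.0876
```

Request:
arm_command --plan '[{"dx":0,"dy":1,"dz":0.46,"wx":0,"wy":0,"wz":0},{"dx":0,"dy":1,"dz":0.46,"wx":0,"wy":0,"wz":0},{"dx":0,"dy":1,"dz":0.46,"wx":0,"wy":0,"wz":0},{"dx":0,"dy":1,"dz":0.46,"wx":0,"wy":0,"wz":0},{"dx":0,"dy":1,"dz":0.46,"wx":0,"wy":0,"wz":0},{"dx":0,"dy":1,"dz":0.46,"wx":0,"wy":0,"wz":0},{"dx":0,"dy":1,"dz":0.46,"wx":0,"wy":0,"wz":0},{"dx":0,"dy":1,"dz":0.46,"wx":0,"wy":0,"wz":0},{"dx":0,"dy":1,"dz":0.46,"wx":0,"wy":0,"wz":0},{"dx":0,"dy":1,"dz":0.46,"wx":0,"wy":0,"wz":0},{"dx":0,"dy":1,"dz":0.46,"wx":0,"wy":0,"wz":0},{"dx":0,"dy":1,"dz":0.46,"wx":0,"wy":0,"wz":0},{"dx":0,"dy":1,"dz":0.46,"wx":0,"wy":0,"wz":0},{"dx":0,"dy":1,"dz":0.46,"wx":0,"wy":0,"wz":0},{"dx":0,"dy":1,"dz":0.46,"wx":0,"wy":0,"wz":0},{"dx":0,"dy":1,"dz":0.46,"wx":0,"wy":0,"wz":0},{"dx":0,"dy":1,"dz":0.46,"wx":0,"wy":0,"wz":0},{"dx":0,"dy":1,"dz":0.46,"wx":0,"wy":0,"wz":0},{"dx":0,"dy":1,"dz":0.46,"wx":0,"wy":0,"wz":0},{"dx":0,"dy":1,"dz":0.46,"wx":0,"wy":0,"wz":0}]'

```text
time_s: 3.52
tcp_pos: [0.4841, 0.2867, 0.2424]
eef_rot: [0.8, 89.3, 25.5]
contact_force: [-0.3, -0.2, 0.5]
gripper_width: 0.0878
```

Request:
arm_command --plan '[{"dx":0,"dy":0,"dz":0,"wx":-1,"wy":0,"wz":0},{"dx":0,"dy":0,"dz":0,"wx":-1,"wy":0,"wz":0},{"dx":0,"dy":0,"dz":0,"wx":-1,"wy":0,"wz":0},{"dx":0,"dy":0,"dz":0,"wx":-1,"wy":0,"wz":0},{"dx":0,"dy":0,"dz":0,"wx":-1,"wy":0,"wz":0},{"dx":0,"dy":0,"dz":0,"wx":-1,"wy":0,"wz":0}]'

```text
time_s: 4.02
tcp_pos: [0.4836, 0.2925, 0.2418]
eef_rot: [-26.8, 89.3, 26.7]
contact_force: [0.3, 0.6, -0.0]
gripper_width: 0.0876
```

```bash
cat >> h.py <<'E'
from scipy.spatial.transform import Rotation as Ro
def st():
    s=r.get_state();R=Ro.from_euler('xyz',s['eef_rot'],degrees=True).as_matrix()
    print(round(s['time_s'],2),s['tcp_pos'].round(4),'yawY',np.degrees(np.arctan2(R[1,1],R[0,1])).round(2),'down',R[:,0].round(4),np.round(s['joints'],1),'F',np.round(s['contact_force'],1),s['gripper_width'].__round__(4))
    return s,R
E
python3 -c "
from h import *
st()"
```

```text
4.02 [0.4836 0.2925 0.2418] yawY 143.5 down [ 0.0107  0.0054 -0.9999] [ 51.2   9.7 -13.7   0.3 -66.  -87.8] F [ 0.3  0.6 -0. ] 0.0876
```

Request:
arm_command --plan '[{"dx":0,"dy":0,"dz":0,"wx":-1,"wy":0,"wz":0},{"dx":0,"dy":0,"dz":0,"wx":-1,"wy":0,"wz":0},{"dx":0,"dy":0,"dz":0,"wx":-1,"wy":0,"wz":0},{"dx":0,"dy":0,"dz":0,"wx":-1,"wy":0,"wz":0},{"dx":0,"dy":0,"dz":0,"wx":-1,"wy":0,"wz":0},{"dx":0,"dy":0,"dz":0,"wx":-1,"wy":0,"wz":0},{"dx":0,"dy":0,"dz":0,"wx":-1,"wy":0,"wz":0},{"dx":0,"dy":0,"dz":0,"wx":-1,"wy":0,"wz":0},{"dx":0,"dy":0,"dz":0,"wx":-1,"wy":0,"wz":0},{"dx":0,"dy":0,"dz":0,"wx":-1,"wy":0,"wz":0},{"dx":0,"dy":0,"dz":0,"wx":-1,"wy":0,"wz":0},{"dx":0,"dy":0,"dz":0,"wx":-1,"wy":0,"wz":0},{"dx":0,"dy":0,"dz":0,"wx":-1,"wy":0,"wz":0},{"dx":0,"dy":0,"dz":0,"wx":-1,"wy":0,"wz":0},{"dx":0,"dy":0,"dz":0,"wx":-1,"wy":0,"wz":0},{"dx":0,"dy":0,"dz":0,"wx":-1,"wy":0,"wz":0},{"dx":0,"dy":0,"dz":0,"wx":-1,"wy":0,"wz":0},{"dx":0,"dy":0,"dz":0,"wx":-1,"wy":0,"wz":0},{"dx":0,"dy":0,"dz":0,"wx":0,"wy":0,"wz":0}]'

```text
time_s: 5.6
tcp_pos: [0.4828, 0.2922, 0.2433]
eef_rot: [-106.8, 89.2, 33.7]
contact_force: [0.2, -0.1, 0.1]
gripper_width: 0.0874
```

```bash
python3 - <<'E'
from h import *
s,R=st()
p,d=r.capture('wrist');save('w1.png',p);m=r.camera_model('wrist')
np.set_printoptions(precision=4,suppress=True)
v,u=np.mgrid[0:400,0:640];W=world(m,u,v,d)
k=(d>0)&(W[...,2]>.066)&(W[...,2]<.08)&(np.hypot(W[...,0]-.4795,W[...,1]-.27)<.03)
print(k.sum(),W[k].mean(0),W[k].max(0),W[k].min(0))
T=np.array([.4795,.270,.056]);D=R.T@(T-s['tcp_pos']);print('tool delta',D,D/.02, 'rot to down', )
E
```

```text
5.6 [0.4828 0.2922 0.2433] yawY -129.48 down [ 0.012   0.008  -0.9999] [ 51.2   9.4 -13.8   0.3 -66.   -0.8] F [ 0.2 -0.1  0.1] 0.0874
307 [0.4824 0.2705 0.0741] [0.4915 0.2801 0.0765] [0.4725 0.2609 0.066 ]
tool delta [ 0.1871  0.0218 -0.0107] [ 9.3529  1.0899 -0.5371] rot to down
```

View pics/w1.png

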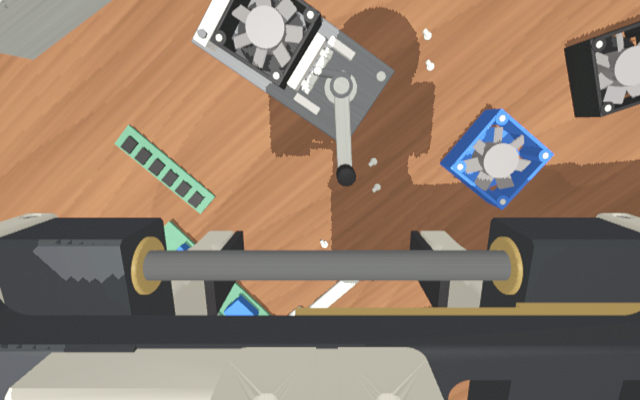

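Request:
arm_command --plan '[{"dx":1,"dy":0.5,"dz":-0.3,"wx":-0.4,"wy":0,"wz":0},{"dx":1,"dy":0.5,"dz":-0.3,"wx":-0.4,"wy":0,"wz":0},{"dx":1,"dy":0,"dz":0,"wx":0,"wy":0,"wz":0},{"dx":1,"dy":0,"dz":0,"wx":0,"wy":0,"wz":0},{"dx":1,"dy":0,"dz":0,"wx":0,"wy":0,"wz":0},{"dx":0.5,"dy":0,"dz":0,"wx":0,"wy":0,"wz":0},{"dx":0,"dy":0,"dz":0,"wx":0,"wy":0,"wz":0}]'

```text
time_s: 6.23
tcp_pos: [0.4821, 0.27, 0.1313]
eef_rot: [-105.4, 88.8, 37.4]
contact_force: [-0.3, -0.8, -1.0]
gripper_width: 0.0876
```

```bash
python3 - <<'E'
from h import *
s,R=st()
p,d=r.capture('wrist');save('w2.png',p);m=r.camera_model('wrist')
v,u=np.mgrid[0:400,0:640];W=world(m,u,v,d)
k=(d>0)&(W[...,2]>.066)&(W[...,2]<.08)&(np.hypot(W[...,0]-.481,W[...,1]-.27)<.02)
print(k.sum(),W[k].mean(0),W[k].max(0),W[k].min(0))
T=np.array([.4815,.2703,.056]);D=R.T@(T-s['tcp_pos']);print('tool delta',D,D/.02)
E
```

```text
6.23 [0.4821 0.27   0.1313] yawY -127.21 down [ 0.0165  0.0126 -0.9998] [ 49.7  13.9 -24.1   0.3 -50.8   2.8] F [-0.3 -0.8 -1. ] 0.0876
692 [0.48296834 0.27018386 0.07461634] [0.4918917  0.28087583 0.07739984] [0.47269577 0.26118678 0.06604987]
tool delta [0.07523833 0.0015876  0.00106587] [3.76191627 0.07938005 0.05329354]
```

View pics/w2.png

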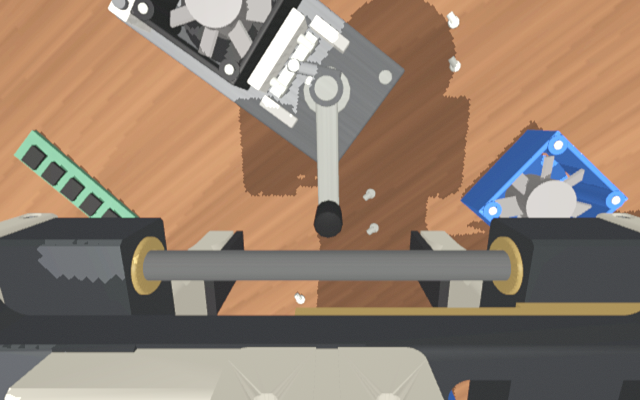

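Request:
arm_command --plan '[{"dx":0.9,"dy":0.04,"dz":0.03,"wx":0,"wy":-0.03,"wz":0.13},{"dx":0.9,"dy":0.04,"dz":0.03,"wx":0,"wy":-0.03,"wz":0.13},{"dx":0.9,"dy":0,"dz":0,"wx":0,"wy":0,"wz":0},{"dx":0.8,"dy":0,"dz":0,"wx":0,"wy":0,"wz":0},{"dx":0,"dy":0,"dz":0,"wx":0,"wy":0,"wz":0}]'

```text
time_s: 6.7
tcp_pos: [0.4846, 0.2734, 0.0662]
eef_rot: [-107.4, 89.5, 35.0]
contact_force: [0.2, -0.1, -1.0]
gripper_width: 0.0879
```

```bash
python3 - <<'E'
from h import *
s,R=st()
T=np.array([.482,.2703,.056]);D=R.T@(T-s['tcp_pos']);print('tool delta',D,D/.02)
E
```

```text
6.7 [0.4846 0.2734 0.0662] yawY -127.61 down [ 0.0079  0.0055 -1.    ] [ 49.7  19.1 -27.1   0.2 -43.3   2.5] F [ 0.2 -0.1 -1. ] 0.0879
tool delta [0.01017538 0.00415908 0.00015421] [0.50876915 0.20795393 0.00771071]
```

Request:
arm_command --plan '[{"dx":0.5,"dy":0.2,"dz":0,"wx":0,"wy":0,"wz":0},{"dx":0,"dy":0,"dz":0,"wx":0,"wy":0,"wz":0}]'

```text
time_s: 6.87
tcp_pos: [0.4832, 0.2713, 0.058]
eef_rot: [-108.0, 89.4, 34.3]
contact_force: [-1.2, -1.6, -0.8]
gripper_width: 0.0875
```

Request:
arm_command --plan '[{"dx":0,"dy":0,"dz":0,"wx":0,"wy":0,"wz":0},{"dx":0,"dy":0,"dz":0,"wx":0,"wy":0,"wz":0},{"dx":0,"dy":0,"dz":0,"wx":0,"wy":0,"wz":0},{"dx":0,"dy":0,"dz":0,"wx":0,"wy":0,"wz":0},{"dx":0,"dy":0,"dz":0,"wx":0,"wy":0,"wz":0},{"dx":0,"dy":0,"dz":0,"wx":0,"wy":0,"wz":0},{"dx":0,"dy":0,"dz":0,"wx":0,"wy":0,"wz":0},{"dx":0,"dy":0,"dz":0,"wx":0,"wy":0,"wz":0}]' --fingers 1 --force 20

```text
time_s: 7.53
tcp_pos: [0.4865, 0.2746, 0.0653]
eef_rot: [-104.4, 88.8, 37.9]
contact_force: [0.2, 0.2, 0.3]
gripper_width: 0.04
```

```bash
python3 - <<'E'
from h import *
s,R=st()
E
```

```text
7.53 [0.4865 0.2746 0.0653] yawY -127.73 down [ 0.0167  0.013  -0.9998] [ 49.7  19.  -27.4   0.4 -42.3   2.3] F [0.2 0.2 0.3] 0.04
```

Request:
arm_command --plan '[{"dx":0.5,"dy":0.3,"dz":0.05,"wx":0,"wy":0,"wz":0.13},{"dx":0.1,"dy":0.04,"dz":0,"wx":0,"wy":0,"wz":0.1},{"dx":0.05,"dy":0.03,"dz":0,"wx":0,"wy":0,"wz":0.05},{"dx":0.05,"dy":0.03,"dz":0,"wx":0,"wy":0,"wz":0.02},{"dx":0.05,"dy":0.03,"dz":0,"wx":0,"wy":0,"wz":0.02}]'

```text
time_s: 7.95
tcp_pos: [0.4817, 0.27, 0.0511]
eef_rot: [152.2, 89.6, -65.4]
contact_force: [-4.6, -0.1, 14.6]
gripper_width: 0.0192
```

```bash
python3 - <<'E'
from h import *
s,R=st()
E
```

```text
7.95 [0.4817 0.27   0.0511] yawY -127.65 down [ 0.003  -0.0065 -1.    ] [ 49.9  20.3 -28.1   0.6 -41.9   2.1] F [-4.6 -0.1 14.6] 0.0192
```

Request:
arm_command --plan '[{"dx":-0.12,"dy":0.1,"dz":0,"wx":0,"wy":0,"wz":0},{"dx":0,"dy":0.36,"dz":0,"wx":-1,"wy":0,"wz":0},{"dx":0.03,"dy":0.36,"dz":-0.01,"wx":-1,"wy":0,"wz":0},{"dx":0.03,"dy":0.36,"dz":-0.01,"wx":-1,"wy":0,"wz":0},{"dx":0.03,"dy":0.36,"dz":-0.01,"wx":-1,"wy":0,"wz":0}]'

```text
time_s: 8.37
tcp_pos: [0.4682, 0.2428, 0.0516]
eef_rot: [135.8, 89.4, -62.9]
contact_force: [1.8, -2.4, 5.0]
gripper_width: 0.0194
```

```bash
cat >> h.py <<'E'
def arc():
    s,R=st();pv=np.array([.5525,.2176]);v=s['tcp_pos'][:2]-pv
    a=np.degrees(np.arctan2(v[1],v[0]))%360
    print('r',np.hypot(*v).round(4),'ang',a.round(2),'q',np.radians(a-16.8-120).round(3),'yaw-tangent',((np.degrees(np.arctan2(R[1,1],R[0,1]))-a-90+180)%360-180).round(1), 'tilt(tool wy,wz)',(R.T@np.cross(R[:,0],[0,0,-1]))[1:].round(3)/.08)
    F=R.T@s['contact_force'];print('Ftool',F.round(1))
E
python3 -c "
from h import *
arc()"
```

```text
8.37 [0.4682 0.2428 0.0516] yawY -108.66 down [ 0.0046 -0.009  -0.9999] [ 49.1  18.3 -31.3   0.8 -40.6  21.6] F [ 1.8 -2.4  5. ] 0.0194
r 0.088 ang 163.35 q 0.463 yaw-tangent -2.0 tilt(tool wy,wz) [-0.0875 -0.0875]
Ftool [-5.   1.7 -2.5]
```

Request:
arm_command --plan '[{"dx":-0.05,"dy":0.36,"dz":0.02,"wx":-1,"wy":-0.08,"wz":-0.08},{"dx":0,"dy":0.36,"dz":0,"wx":-1,"wy":0,"wz":0},{"dx":0.0,"dy":0.36,"dz":-0.01,"wx":-1,"wy":0,"wz":0},{"dx":0.0,"dy":0.36,"dz":-0.01,"wx":-1,"wy":0,"wz":0},{"dx":0.0,"dy":0.36,"dz":-0.01,"wx":-1,"wy":0,"wz":0}]'

```text
time_s: 8.78
tcp_pos: [0.4654, 0.2068, 0.0519]
eef_rot: [178.8, 89.8, 4.3]
contact_force: [2.2, 0.4, -2.0]
gripper_width: 0.0196
```

```bash
python3 -c "
from h import *
arc()"
```

```text
8.78 [0.4654 0.2068 0.0519] yawY -84.51 down [ 4.3e-03  3.0e-04 -1.0e+00] [ 46.2  16.7 -33.5   0.3 -39.5  49.1] F [ 2.2  0.4 -2. ] 0.0196
r 0.0878 ang 187.08 q 0.878 yaw-tangent -1.6 tilt(tool wy,wz) [-0.05 -0.  ]
Ftool [ 2.  -0.2 -2.3]
```

Request:
arm_command --plan '[{"dx":0,"dy":0.37,"dz":0.02,"wx":-1,"wy":-0.05,"wz":0},{"dx":0,"dy":0.37,"dz":0,"wx":-1,"wy":0,"wz":0},{"dx":0.0,"dy":0.37,"dz":-0.01,"wx":-1,"wy":0,"wz":0},{"dx":0.0,"dy":0.37,"dz":-0.01,"wx":-1,"wy":0,"wz":0},{"dx":0.0,"dy":0.37,"dz":-0.01,"wx":-1,"wy":0,"wz":0}]'

```text
time_s: 9.2
tcp_pos: [0.4777, 0.172, 0.0519]
eef_rot: [-173.0, 89.7, 36.6]
contact_force: [1.3, 2.0, -0.4]
gripper_width: 0.0192
```

```bash
python3 -c "
from h import *
arc()"
```

```text
9.2 [0.4777 0.172  0.0519] yawY -60.4 down [ 0.0041  0.003  -1.    ] [ 42.   16.6 -33.7   0.  -39.4  77.5] F [ 1.3  2.  -0.4] 0.0192
r 0.0876 ang 211.36 q 1.301 yaw-tangent -1.8 tilt(tool wy,wz) [-0.0625  0.0125]
Ftool [ 0.4 -1.1 -2.1]
```

Request:
arm_command --plan '[{"dx":0,"dy":0.38,"dz":0.02,"wx":-1,"wy":-0.05,"wz":0},{"dx":0,"dy":0.38,"dz":0,"wx":-1,"wy":0,"wz":0},{"dx":0.0,"dy":0.38,"dz":-0.01,"wx":-1,"wy":0,"wz":0},{"dx":0.0,"dy":0.38,"dz":-0.01,"wx":-1,"wy":0,"wz":0},{"dx":0.0,"dy":0.38,"dz":-0.01,"wx":-1,"wy":0,"wz":0}]'

```text
time_s: 9.62
tcp_pos: [0.5049, 0.1442, 0.0519]
eef_rot: [170.9, 89.6, 44.7]
contact_force: [0.4, 4.1, 0.0]
gripper_width: 0.0194
```

```bash
python3 -c "
from h import *
arc()"
```

```text
9.62 [0.5049 0.1442 0.0519] yawY -36.22 down [ 0.0046  0.0045 -1.    ] [ 3.730e+01  1.790e+01 -3.150e+01 -1.000e-01 -4.020e+01  1.065e+02] F [0.4 4.1 0. ] 0.0194
r 0.0875 ang 237.01 q 1.749 yaw-tangent -3.2 tilt(tool wy,wz) [-0.075  -0.0125]
Ftool [ 0.  -2.1 -3.6]
```

Request:
arm_command --plan '[{"dx":0,"dy":0.37,"dz":0.04,"wx":-1,"wy":-0.05,"wz":0},{"dx":0,"dy":0.37,"dz":0.02,"wx":-1,"wy":0,"wz":0},{"dx":0.0,"dy":0.36,"dz":0,"wx":-1,"wy":0,"wz":0},{"dx":0.0,"dy":0.3,"dz":0,"wx":-0.8,"wy":0,"wz":0}]'

```text
time_s: 9.95
tcp_pos: [0.5322, 0.1325, 0.0519]
eef_rot: [148.0, 89.5, 40.3]
contact_force: [-0.4, 4.8, 2.1]
gripper_width: 0.0195
```

```bash
python3 -c "
from h import *
arc()"
```

```text
9.95 [0.5322 0.1325 0.0519] yawY -17.68 down [ 0.0067  0.0057 -1.    ] [ 3.44e+01  1.97e+01 -2.86e+01 -1.00e-01 -4.12e+01  1.28e+02] F [-0.4  4.8  2.1] 0.0195
r 0.0875 ang 256.56 q 2.09 yaw-tangent -4.2 tilt(tool wy,wz) [-0.0875 -0.0625]
Ftool [-2.1 -1.8 -4.5]
```

Nearly at the stop, so I'll push gently until the force rises.

Request:
arm_command --plan '[{"dx":0,"dy":0.2,"dz":0.02,"wx":-0.3,"wy":-0.05,"wz":-0.05},{"dx":0,"dy":0.2,"dz":0.02,"wx":-0.2,"wy":0,"wz":0}]'

```text
time_s: 10.12
tcp_pos: [0.5342, 0.1314, 0.0513]
eef_rot: [-106.6, 89.4, 148.2]
contact_force: [-33.9, 27.4, 28.2]
gripper_width: 0.0198
```

```bash
python3 -c "
from h import *
arc()"
```

```text
10.12 [0.5342 0.1314 0.0513] yawY -15.24 down [-0.0082  0.0051 -1.    ] [ 33.9  20.3 -27.5  -0.7 -42.5 131.5] F [-33.9  27.4  28.2] 0.0198
r 0.0881 ang 258.04 q 2.116 yaw-tangent -3.3 tilt(tool wy,wz) [-0.0375  0.1125]
Ftool [-27.7 -40.2 -17.6]
```

At the stop. Releasing now.

Request:
arm_command --plan '[{"dx":0,"dy":-0.1,"dz":0,"wx":0,"wy":0,"wz":0},{"dx":0,"dy":0,"dz":0,"wx":0,"wy":0,"wz":0},{"dx":0,"dy":0,"dz":0,"wx":0,"wy":0,"wz":0},{"dx":0,"dy":0,"dz":0,"wx":0,"wy":0,"wz":0},{"dx":0,"dy":0,"dz":0,"wx":0,"wy":0,"wz":0}]' --fingers 0

```text
time_s: 10.53
tcp_pos: [0.531, 0.1328, 0.0507]
eef_rot: [-96.6, 89.3, 158.2]
contact_force: [0.2, -0.9, -0.7]
gripper_width: 0.0426
```

```bash
python3 -c "
from h import *
arc()
p,d=r.capture('wrist');save('w3.png',p)"
```

```text
10.53 [0.531  0.1328 0.0507] yawY -15.13 down [-0.0113  0.0045 -0.9999] [ 34.1  20.2 -27.7  -0.9 -42.5 131.4] F [ 0.2 -0.9 -0.7] 0.0426
r 0.0875 ang 255.8 q 2.077 yaw-tangent -0.9 tilt(tool wy,wz) [-0.0125  0.15  ]
Ftool [0.7 0.4 0.8]
```

View pics/w3.png

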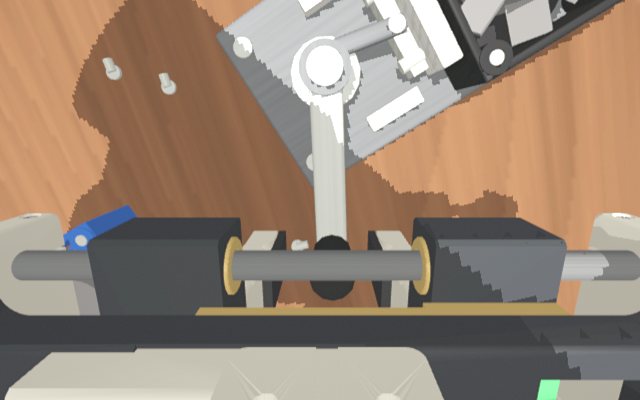

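The picture shows the open fingers around the knob at (330,260), clear on both sides, with the lever lying along the tool axis. Next I go straight up, then back off so the top camera can see.

Request:
arm_command --plan '[{"dx":-0.4,"dy":0,"dz":0,"wx":0,"wy":0,"wz":0.1},{"dx":-0.8,"dy":0,"dz":0,"wx":0,"wy":0,"wz":0},{"dx":-1,"dy":0,"dz":0,"wx":0,"wy":0,"wz":0},{"dx":-1,"dy":0,"dz":0,"wx":0,"wy":0,"wz":0},{"dx":-1,"dy":0,"dz":0,"wx":0,"wy":0,"wz":0},{"dx":-1,"dy":0,"dz":0,"wx":0,"wy":0,"wz":0},{"dx":-1,"dy":0,"dz":0,"wx":0,"wy":0,"wz":0},{"dx":0,"dy":0,"dz":1,"wx":0,"wy":0,"wz":0},{"dx":0,"dy":0,"dz":1,"wx":0,"wy":0,"wz":0},{"dx":0,"dy":0,"dz":1,"wx":0,"wy":0,"wz":0},{"dx":0,"dy":0,"dz":1,"wx":0,"wy":0,"wz":0},{"dx":0,"dy":0,"dz":1,"wx":0,"wy":0,"wz":0},{"dx":0,"dy":0,"dz":1,"wx":0,"wy":0,"wz":0},{"dx":0,"dy":0,"dz":1,"wx":0,"wy":0,"wz":0},{"dx":0,"dy":0,"dz":1,"wx":0,"wy":0,"wz":0},{"dx":0,"dy":0,"dz":0,"wx":0,"wy":0,"wz":0}]'

```text
time_s: 11.92
tcp_pos: [0.4877, -0.0316, 0.1895]
eef_rot: [88.5, 89.5, -16.8]
contact_force: [-0.5, -0.2, -0.2]
gripper_width: 0.0444
```

```bash
python3 - <<'E'
from h import *
st()
p,d=r.capture('top');save('top2.png',p);m=r.camera_model('top')
p2,_=r.capture('scene');save('scene2.png',p2)
v,u=np.mgrid[80:200,200:320];W=world(m,u,v,d[80:200,200:320]);z=W[...,2]
k=(z>.068)&(z<.08);print('knob',k.sum(),W[k].mean(0))
q=W[k].mean(0)[:2]-[.5522,.2176];print(np.hypot(*q),np.radians(np.degrees(np.arctan2(q[1],q[0]))%360-136.8))
a=np.radians(16.82);x=(W[...,0]-.5522)*np.cos(a)+(W[...,1]-.2176)*np.sin(a);y=-(W[...,0]-.5522)*np.sin(a)+(W[...,1]-.2176)*np.cos(a)
k=(z>.046)&(z<.056)&(x>.03)&(abs(y)<.06)
print('fan top x',x[k].min(),x[k].max(),'y',y[k].min(),y[k].max(),'z',np.percentile(z[k],[5,50,95]))
c=np.polyfit(x[k],z[k],1);print('slope',c)
E
```

```text
11.92 [ 0.4877 -0.0316  0.1895] yawY -15.26 down [ 0.0088 -0.0027 -1.    ] [ 19.7   4.8 -26.8   0.4 -58.  144.9] F [-0.5 -0.2 -0.2] 0.0444
knob 0 [nan nan nan]
nan nan
fan top x 0.08971984097587084 0.14648278780023127 y -0.0438452882027002 0.03991961249706163 z [0.04627548 0.04831118 0.0506409 ]
slope [0.03000504 0.04488342]<stdin>:6: RuntimeWarning: Mean of empty slice.
  ret = um.true_divide(
<stdin>:7: RuntimeWarning: Mean of empty slice.
```

View pics/top2.png

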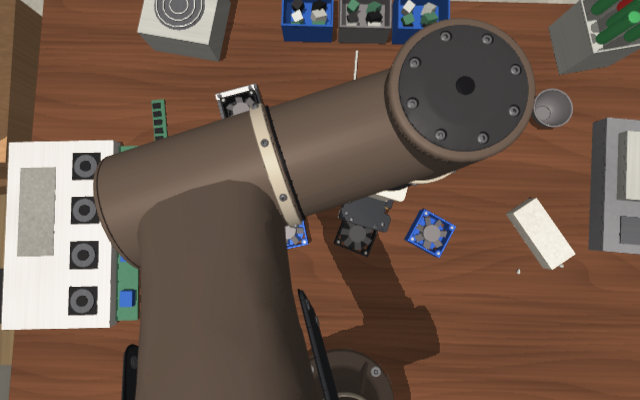

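View pics/scene2.png

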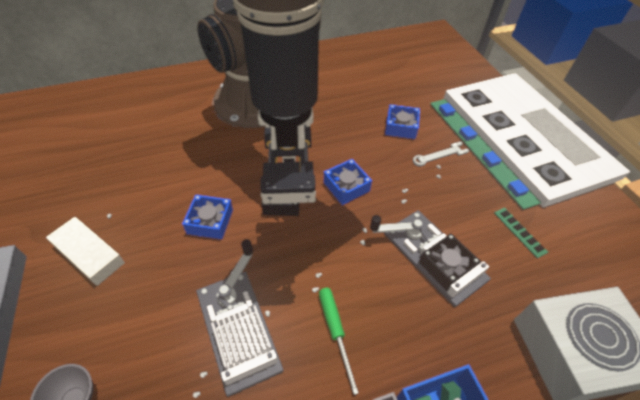

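```bash
python3 - <<'E'
from h import *
p,d=r.capture('scene');m=r.camera_model('scene')
cv2.imwrite('pics/sc3.png',cv2.resize(cv2.cvtColor(p,cv2.COLOR_RGB2BGR)[190:310,350:510],None,fx=5,fy=5,interpolation=cv2.INTER_CUBIC))
v,u=np.mgrid[190:310,350:510];W=world(m,u,v,d[190:310,350:510]);z=W[...,2]
k=(z>.068)&(z<.08);print('knob',k.sum(),W[k].mean(0))
q=W[k].mean(0)[:2]-[.5522,.2176];print(np.hypot(*q),np.radians(np.degrees(np.arctan2(q[1],q[0]))%360-136.8))
a=np.radians(16.82);x=(W[...,0]-.5522)*np.cos(a)+(W[...,1]-.2176)*np.sin(a);y=-(W[...,0]-.5522)*np.sin(a)+(W[...,1]-.2176)*np.cos(a)
k=(z>.045)&(z<.056)&(x>.03)&(abs(y)<.06)
print('fan top x',x[k].min(),x[k].max(),'y',y[k].min(),y[k].max(),'z',np.percentile(z[k],[5,50,95]))
A=np.c_[x[k],y[k],np.ones(k.sum())];print(np.linalg.lstsq(A,z[k],rcond=None)[0])
E
```

```text
knob 77 [0.53545962 0.1323298  0.07426158]
0.08689790935716378 2.1309224184657403
fan top x 0.05821619649686364 0.15220807445171808 y -0.04217560569610565 0.04250578092889972 z [0.04573604 0.04934086 0.05201252]
[-0.00853064 -0.00050908  0.05006145]
```

View pics/sc3.png

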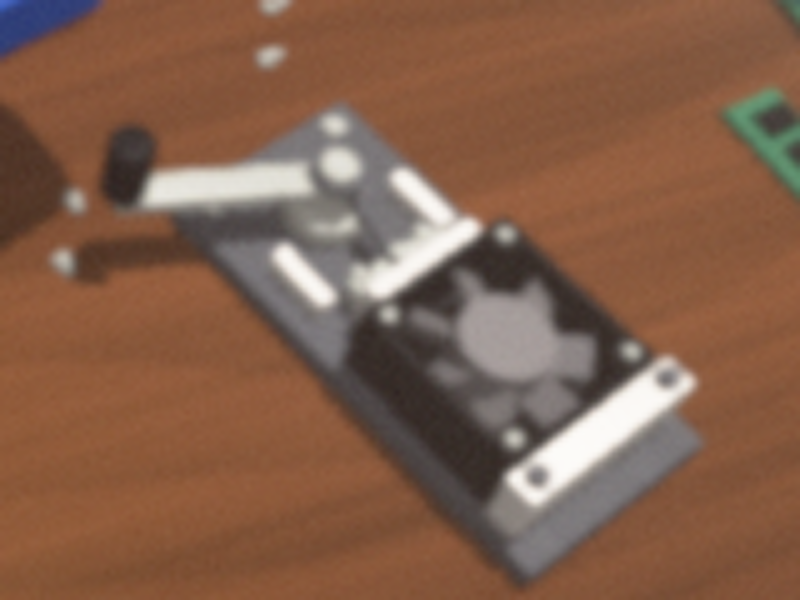

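The lever stands at its stop, and the fan lies flat between the jaw and the fence. The sink lever, with its knob at (247,247) in the scene view, has not moved.

```bash
python3 -c "
from plant import r
print(r.close_job(), r.get_state()['time_s'])"
```

```text
the job is handed in; nothing more can be done
the job is handed in; nothing more can be done
```

The fan's clamp is closed. I gripped its lever knob, swung it past dead centre to the stop, let go, backed well clear and handed the job in at about 12 s.

- **Lever:** the scene camera's depth reading put it at about 2.13 rad after release, against a stop at 2.1, so it stayed over.
- **Fan:** it looks seated between the jaw and the fence. Its top is about 49–50 mm high and tilted by about 0.5°, so it is flat.
- **Heat sink clamp:** its lever looks the same as before in the scene view; I did not measure it again.

- **Failed check:** the last top-camera check of the knob failed because the arm hid it, so I used the scene camera instead.
- **Contact forces:** the fingers pressed on the lever bar with about 15 N while gripping. At the stop the reading peaked at about 52 N, of which 40 N was along the swing. This was the finger pads on the knob, well under the 120 N wrist limit. I took the 40 N limit to cover only the arm and gripper body, not the fingers.

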